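# Seat a test bar and snap the toggle clamp shut

### The arm

A 6-joint arm with a two-finger parallel gripper is mounted at the origin on the work surface. World frame = base frame: x ahead of the robot, y to its left, z up, the work surface at z = 0. Lengths are in mm, angles in rad, forces in N, time in s.
With the tool pointing down it reaches from about 350 to 775 mm from the base axis. Payload 7.3 kg.
Tool frame: the origin (TCP) lies at the very end of the fingers, on their centre line; the grasp point (between the pads) lies 19 mm behind it; z points along the fingers, y is the line along which they close (so a half turn about z gives the same grasp; the last joint's range is limited). The gripper opens to 92 mm and grips with 3 to 60 N. Pads are 19 mm wide; open, the fingers measure 130 mm over their backs; the gripper's body (75 mm by 190 mm) begins 47 mm behind the grasp point.
Start: joints at [0.97, 0.342, 1.524, -0, 1.275, -0.146], TCP at [230.612, 471.66, 226.741] pointing down, gripper open.
Joint ranges: [-2.53, 2.53], [-0.77, 2.02], [0.04, 2.7], [-1, 4.14], [0.28, 2.66], [-3.11, 3.11]. Speed limits (rad/s): [2.57, 2.57, 3.14, 3.14, 3.14, 3.14].

### API

Orientations are given as [roll, pitch, yaw] about the fixed x, y, z axes, in that order (R = Rz(yaw) Ry(pitch) Rx(roll)).
In Python, from plant import bot gives the robot as it stands.
- The arm moves only by the tool send_rows, never from a script. Its argument "rows" is a list of rows, each an object of numbers: "x", "y", "z": the shift along the tool's x, y, z in units of 0.2 m (1.0 is 0.2 m); "ax", "ay", "az": the turn, a rotation vector about the tool's x, y, z in units of 60 degrees (1.0 is 60 degrees); "jaw": the opening, from -1 (shut) to 1 (fully open), so that 0 is half open. In form: [{"x": .., "y": .., "z": .., "ax": .., "ay": .., "az": .., "jaw": ..}, ...]. A call has exactly 10 rows; each row is the pose to reach, as a shift and turn from the pose commanded when the call began, along the tool's axes at that moment; what a row does not reach only later rows make up. A row lasts 1/8 s, in which the tool goes at most 62.5 mm and 10.7 degrees, less where a joint would pass 70% of its speed; a pose out of reach is approached as far as the arm can. A call with a number of a shift or a turn outside -1 to 1 is refused whole. A call with a gripper value outside its range is refused whole. The fingers move at their own pace and stop on an object; the grip force is fixed at half the most. Time passes only in rows, so rows that repeat a pose let the fingers close, or fill a call up. It gives the time, the measured TCP pose, the force, the opening and the grip force at its end, in the units of the state.
- bot.get_obs(): the state, without advancing time (a new reading comes with each control period).
- bot.capture(name): name is "scene" or "top"; returns (picture, depth): 420x560x3 uint8, red, green, blue; 420x560 float32, mm along the optical axis (not along the pixel's ray), 0 where there is no reading.
- bot.camera_model(name): a dict with "vertical_fov" (degrees; the focal length in pixels is half the picture's height over the tangent of half this angle, whatever the lens; pixels are square), "cx", "cy" (the principal point, pixels), "R" (3x3) and "t" (3): a world point X has camera coordinates R X + t. Camera axes: x right, y down, z forward; pixel columns grow to the right and rows downward; lengths in mm; the calibration is good to about 2 mm. A picture is of the moment at which its call begins. camera_model takes no time and is no camera call.
- bot.close_job(): hands the job in; it is judged then, once.
The state is a dict: "time": time; "joint_positions": joint angles; "dq": joint speeds; "tau": joint torques, N m; "tool_pos": TCP position; "tcp_rot": TCP orientation; "contact_force": force on the tool from outside, world axes, zero at the start; "moment": the same for the moment, N m; "grip_width": finger opening in mm; "finger_force": force on a finger pad.
Only numpy, scipy, OpenCV 4.12 (cv2) and the standard library are available. Lean on these libraries where they do the work, as an engineer would, in place of code of your own. Each camera call takes 0.05 s, during which the arm holds its last target. There are 200 camera calls.

### The job

On the bench fixture, push the steel test bar along its channel until its end is fully home against the stop, and then push the toggle clamp's handle over and down, past its dead point, until it snaps into lock and the rubber foot holds the bar down. Use only the fingertips: do not lift the bar, pick nothing up, and leave the other things on the bench where they are.

Things in the scene. Friction and masses are not known exactly. Their poses are not given: they have to be found in the camera images.
- fixture: Aluminium base plate bolted to the bench, 255 x 100 x 12 mm, x -155 to +100 mm. Origin: on the bench surface, under the middle of the stop's face. z up; x runs along the plate from the bar's bed towards the clamp handle. Behind the stop stands the clamp between two steel cheek plates: x 20 to 75 mm, 32 mm wide over all, up to z 78 mm. A spring in it makes the snap.
- stop (a point): Middle of the stop's face, on the channel floor (fixture x 0, y 0, z 12 mm); axes as the fixture's. The stop is a dark steel block, x 0 to 12 mm, 56 mm wide, top at z 36 mm. The bar's channel runs from it to fixture x -155 mm, where it is open: 28 mm wide, floor at z 12 mm, guides 14 mm wide up to z 20 mm.
- bar: Loose steel test bar, 80 mm long (its x), 24 mm wide, 22 mm high, about 0.33 kg, lying in the channel with 2 mm play each side; top at z 34 mm, its upper 14 mm stand above the guides. Origin: centre of its underside. Its x points as the fixture's x, towards the stop. It starts 25 to 60 mm short of the stop and slides against 1 to 5 N of friction.
- bar_end (a point): Middle of the bottom edge of the bar's end that faces the stop (40 mm from the bar's origin along its x). Home is when it meets stop.
- handle (a joint): Clamp handle angle, rad. 0 = open: handle leans away from the bed, 63 degrees (1.10 rad) above horizontal; it starts there. It grows as the handle goes over and down, away from the bed; its elevation is 1.10 minus the value. A spring resists (up to 9 N at the grip) to the dead point at 0.75; before it the handle springs back, beyond it it snaps to the lock stop at 1.10 and stays.
- handle_pivot (a point): Middle of the handle's level axle (along the fixture's y), at fixture x 50, y 0, z 62 mm. Locked, the handle is horizontal at this height. The handle is a straight lever out from this pivot with a round grey plastic grip, 18 mm in diameter, from 42 to 117 mm from the pivot.
- handle_grip (a point): Point on the centre line of the grip, 90 mm from the pivot: where to push, on the side facing up and towards the bed.
- foot_face (a point): Centre of the face of the clamp's rubber foot (18 mm across) on a sprung spindle at the end of the 65 mm hold-down arm. Clamp open: the arm stands nearly upright, its top up to z 140 mm at fixture x 25 mm, the foot sticking out over the stop. It swings down as the handle goes down; locked, the foot presses on the bar's top at fixture x -40 mm.
- crucible: Bystander: white ceramic cup, 52 mm in diameter, 55 mm high, standing loose on the bench. Origin: centre of its underside.
- jar: Bystander: glass sample jar with a black cap, 56 mm in diameter, 75 mm high, standing loose. Origin: centre of its underside.
- puck: Bystander: brass cylinder, 30 mm in diameter, 30 mm high, standing loose. Origin: centre of its underside.
- wrench: Bystander: steel wrench, 150 mm long, lying loose along its x. Origin: under its middle.
Not all that is in view belongs to the job. What is meant by the bar is not yellow, and is the larger of those in its own colour.

How it is judged (in metres and radians):
On the way, in this order (a step that is already met when the one before it is completed fails the run):
1. the bar is home against the stop (gap under 3.5 mm) while the clamp is still open (x of bar_end in the frame of stop above -0.0035 m and z of bar in the frame of stop below 0.004 m and value of joint handle below 0.5 rad), for 0.2 s.
2. the handle has been pushed past its dead point into lock (value of joint handle above 1.04 rad), for 0.2 s.
At the end, for the whole second after the job is handed in: The bar lies flat in its channel (within 6 mm of its middle line) with its end within 3.5 mm of the stop, the handle is locked (joint above 1.04 rad), the rubber foot presses on the bar with more than 1.5 N, the bar is at rest and nothing is touched by the robot (x of bar_end in the frame of stop above -0.0035 m and z of bar in the frame of stop below 0.004 m and value of joint handle above 1.04 rad and contact force between foot and bar above 1.5 N and linear speed of bar below 0.01 m/s and y of bar in the frame of stop between -0.006 and 0.006 m).
It fails at once if the test bar is lifted off its bed or tipped (height (world z) of bar above 0.022 m or angle between bar's own z axis and vertical above 0.25 rad).
It fails at once if the white ceramic crucible is shifted by more than 20 mm or picked up (distance of crucible from where it was at the start of the episode above 0.02 m).
It fails at once if the sample jar is shifted by more than 20 mm or picked up (distance of jar from where it was at the start of the episode above 0.02 m).
It fails at once if the brass puck is shifted by more than 20 mm or picked up (distance of puck from where it was at the start of the episode above 0.02 m).
It fails at once if the wrench is shifted by more than 20 mm or picked up (distance of wrench from where it was at the start of the episode above 0.02 m).
It also fails if it takes over 42 s, if anything falls off the work surface, if the arm or the gripper's body presses on something with over 40 N, if the wrist force passes 120 N, or if a joint passes its speed limit or range.

## Working session

There is one attempt and no reset: what is moved stays moved. The work goes in short steps, Python scripts to look and compute and a tool call to move; the robot and the scene stay as the last step left them, time stands still between calls to the robot, and variables do not carry over. Pictures are saved under pics/ and viewed, at most 10 in all, crops included, and the job is handed in when it is done.

Besides the shell and the picture viewer there is one more tool, called by a JSON object that holds its "fn" and its "kwargs". send_rows: Moves the arm, as the interface text tells. Its arguments: {"type":"object","properties":{"rows":{"type":"array","items":{"type":"object","properties":{"x":{"type":"number","minimum":-1,"maximum":1},"y":{"type":"number","minimum":-1,"maximum":1},"z":{"type":"number","minimum":-1,"maximum":1},"ax":{"type":"number","minimum":-1,"maximum":1},"ay":{"type":"number","minimum":-1,"maximum":1},"az":{"type":"number","minimum":-1,"maximum":1},"jaw":{"type":"number"}}}}},"required":["rows"]}

```bash
mkdir -p pics
python3 - <<'E'
from plant import bot
import cv2,numpy as np
for n in("scene","top"):
    p,d=bot.capture(n); cv2.imwrite(f"pics/{n}0.png",p[:,:,::-1]); np.savez(f"{n}0.npz",p=p,d=d)
    m=bot.camera_model(n);print(n,m)
print(bot.get_obs())
E
```

```text
scene {'vertical_fov': 54.94821422310763, 'cx': 277.20346683115423, 'cy': 210.09819839317274, 'R': array([[ 0.50163339,  0.86503881,  0.00847347],
       [ 0.62944224, -0.35825736, -0.68953182],
       [-0.5934361 ,  0.35122575, -0.72420582]]), 't': array([-308.4177738 , -311.54031552, 1094.66728204])}
top {'vertical_fov': 46.804503748324976, 'cx': 276.6866406025885, 'cy': 210.7280385315227, 'R': array([[-0.00518214, -0.99980832, -0.01888023],
       [-0.99473225,  0.00708693, -0.10226205],
       [ 0.10237625,  0.01825084, -0.99457831]]), 't': array([ 22.48713174, 630.8946827 , 895.37342108])}
{'time': 0.1, 'joint_positions': array([ 9.69976813e-01,  3.42680447e-01,  1.52492702e+00, -1.79873044e-05,
        1.27536625e+00, -1.45957085e-01]), 'dq': array([ 0.00117403, -0.00110649, -0.00292335,  0.00028385,  0.00151685,
       -0.00019556]), 'tau': array([ 2.19120891e-03, -4.32001984e+01, -2.44693941e+01,  7.20994477e-02,
        5.25442546e-02, -4.35633115e-05]), 'tool_pos': array([230.41407691, 471.33909869, 226.09829498]), 'tcp_rot': array([-3.14022377e+00, -1.83843524e-04,  2.68673535e+00]), 'contact_force': array([-0.27757118,  0.18119475,  0.16562914]), 'moment': array([0.03254084, 0.01837366, 0.00544164]), 'finger_force': 0.0, 'grip_width': 91.54417183136026}
```

View pics/scene0.png

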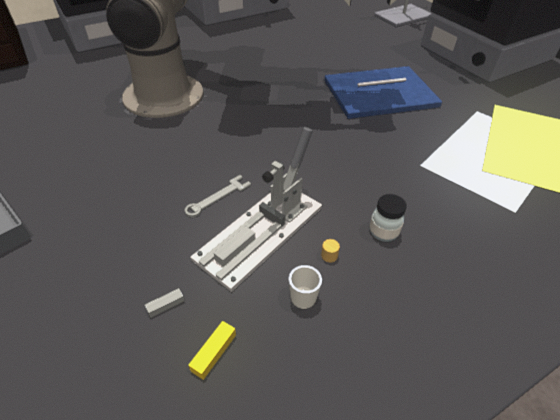

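View pics/top0.png

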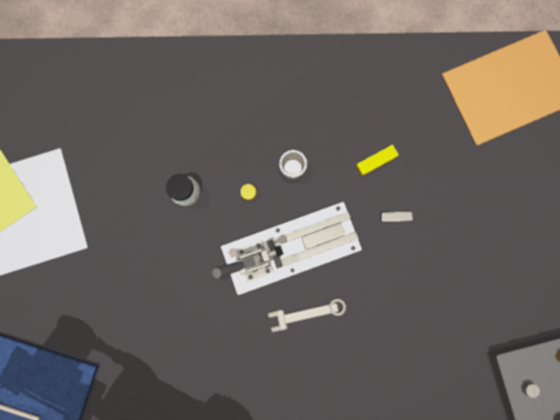

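The bar could be any of three pieces:
- the grey piece in the channel, at scene (236,244) and top (323,236)
- the small grey piece at scene (165,302) and top (397,216)
- the yellow piece at scene (212,350) and top (378,160)

The bar is not yellow and is the larger of its colour, so the grey piece in the channel fits. I'll confirm it in a crop while I measure.

```bash
cat > h.py <<'E'
import numpy as np,cv2
from plant import bot
def K(n):
    m=bot.camera_model(n); return 210/np.tan(np.radians(m["vertical_fov"])/2),m["cx"],m["cy"],m["R"],m["t"]
def cast(n,uv,z):
    f,cx,cy,R,t=K(n); uv=np.atleast_2d(uv).astype(float)
    d=np.c_[(uv[:,0]-cx)/f,(uv[:,1]-cy)/f,np.ones(len(uv))]@R; o=-R.T@t
    return o+d*((z-o[2])/d[:,2])[:,None]
def cloud(n,d):
    f,cx,cy,R,t=K(n); v,u=np.mgrid[:420,:560]
    c=np.stack([(u-cx)/f*d,(v-cy)/f*d,d],-1); return (c-t)@R
def proj(n,X):
    f,cx,cy,R,t=K(n); c=np.atleast_2d(X)@R.T+t; return np.c_[f*c[:,0]/c[:,2]+cx,f*c[:,1]/c[:,2]+cy]
E
cat > meas.py <<'E'
from h import *
T=np.load("top0.npz");p=T["p"];d=T["d"]
hsv=cv2.cvtColor(p,cv2.COLOR_RGB2HSV)
m=((hsv[...,2]>150)&(hsv[...,1]<60)).astype(np.uint8)
m[:195]=0;m[305:]=0;m[:,:215]=0;m[:,370:]=0
c=max(cv2.findContours(m,0,1)[0],key=cv2.contourArea)
P=cast("top",c[:,0,:]+0.0,12)[:,:2].astype(np.float32)
r=cv2.minAreaRect(P);print(r)
b=cv2.boxPoints(r);e=[b[1]-b[0],b[2]-b[1]];L=max(e,key=np.linalg.norm);u=L/np.linalg.norm(L)
bar=cast("top",[[323,236]],34)[0,:2];C=np.array(r[0])
if (bar-C)@u>0:u=-u
w=np.array([-u[1],u[0]]);o=C+27.5*u
print("origin",o,"yaw",np.arctan2(u[1],u[0]));np.savez("fx.npz",o=o,u=u,w=w)
for n in("top","scene"):
    X=cloud(n,np.load(n+"0.npz")["d"]);q=X[...,:2]-o;x=q@u;y=q@w;z=X[...,2]
    s=(z>29)&(z<40)&(abs(y)<18)&(x<-4)&(x>-160)
    print(n,s.sum(),np.percentile(x[s],[0,2,50,98,100]),np.percentile(y[s],[2,50,98]),np.median(z[s]))
    s=(z>20)&(z<60)&(abs(y)<60)&(x<18)&(x>-15);print(" stop",np.percentile(x[s],[2,10,50]),np.percentile(y[s],[1,99]))
    s=(z>105)&(z<170)&(abs(y)<40)&(x>40)&(x<140);print(" grip",s.sum(),np.median(x[s]),np.median(y[s]),z[s].max() if s.any() else 0)
    s=(d>0)&(abs(q[...,0])<150)&(z>-5)&(z<4);print(" floor",np.median(z[s]))
for nm,X in dict(cruc=cast("top",[[292,164]],40),jar=cast("top",[[181,187]],75),puck=cast("top",[[248,192]],30),wr=cast("top",[[281,320],[338,307]],5)).items():
    print(nm,X[:,:2].round(),(np.c_[(X[:,:2]-o)@u,(X[:,:2]-o)@w]).round())
S=np.load("scene0.npz")["p"][110:330,130:350]
cv2.imwrite("pics/crop.png",cv2.resize(S,None,fx=2.7,fy=2.7,interpolation=2)[:,:,::-1])
E
python3 meas.py
```

```text
((561.0601806640625, -8.12005615234375), (100.9984359741211, 256.3707275390625), 19.653942108154297)
origin [551.81087685  17.77782631] yaw 1.9138224
top 533 [-132.35161588 -130.5016888   -92.25356652  -53.74591574  -52.36915891] [-12.10577253  -0.50261586  10.91401012] 34.1402851706981
 stop [-12.73347004  -8.86105668   4.38908088] [-27.75598258  26.4101634 ]
 grip 316 86.33680789482159 -0.3844586193418695 169.8785261767501
 floor 0.11596669485355134
scene 566 [-130.9610435  -130.07135601  -93.63699645  -52.74982633  -50.26449614] [-12.97130418  -2.44379625  10.47800368] 33.9821994168038
 stop [-12.28080452  -3.77527378   3.26924076] [-28.92975125  26.56321603]
 grip 405 85.17585355027428 -4.3997198166465274 169.71706843122786
 floor 0.3631530460746957
cruc [[720. -11.]] [[ -84. -149.]]
jar [[672. 194.]] [[ 125. -172.]]
puck [[668.  74.]] [[  14. -128.]]
wr [[422.  12.]
 [447. -98.]] [[ 38. 124.]
 [-74. 138.]]
```

View pics/crop.png

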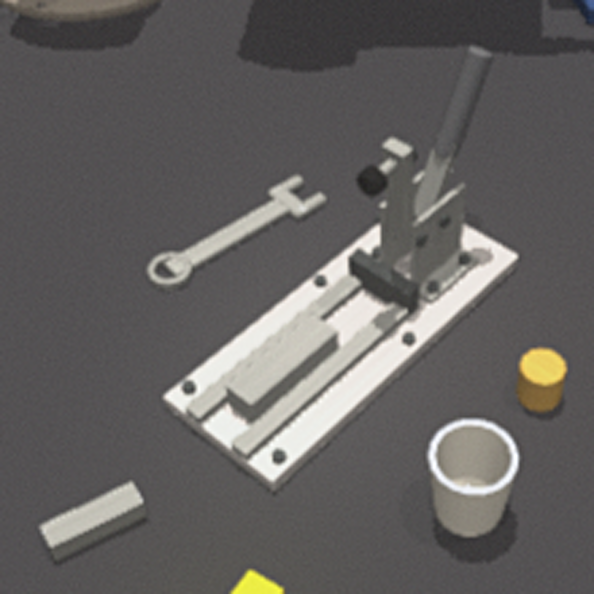

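The crop confirms it: the large grey bar lies in the channel and the small grey piece lies loose on the bench. In the fixture frame the bar spans x -132 to -52 at z 34, so its length (80 mm) and height match. The rectangle fitted to the plate is 256x101 mm, which matches too. Next I travel high with the jaw shut and turn the tool's x onto the fixture's x.

{"fn": "send_rows", "kwargs": {"rows": [{"x":-0.1,"y":-0.05,"az":0.1,"jaw":-1},{"x":-0.25,"y":-0.14,"az":0.25,"jaw":-1},{"x":-0.4,"y":-0.22,"az":0.4,"jaw":-1},{"x":-0.55,"y":-0.3,"az":0.55,"jaw":-1},{"x":-0.7,"y":-0.38,"az":0.65,"jaw":-1},{"x":-0.85,"y":-0.46,"az":0.738,"jaw":-1},{"x":-0.95,"y":-0.52,"az":0.738,"jaw":-1},{"x":-1,"y":-0.55,"az":0.738,"jaw":-1},{"x":-1,"y":-0.55,"az":0.738,"jaw":-1},{"x":-1,"y":-0.55,"az":0.738,"jaw":-1}]}}

```text
schema error: expected keys x, y, z, ax, ay, az, jaw
```

```bash
cat > st.py <<'E'
from h import *
F=np.load("fx.npz");o=bot.get_obs();q=o["tool_pos"][:2]-F["o"]
print("t",o["time"],"fx",q@F["u"],q@F["w"],o["tool_pos"],"rot",o["tcp_rot"],"F",o["contact_force"]@np.array([[*F["u"],0],[*F["w"],0],[0,0,1]]).T,o["grip_width"],o["joint_positions"].round(2))
E
python3 st.py
```

```text
t 0.1 fx 535.2353796294573 150.1225654414949 [230.41407691 471.33909869 226.09829498] rot [-3.14022377e+00 -1.83843524e-04  2.68673535e+00] F [0.26399638 0.20045747 0.16562914] 91.54417183136026 [ 0.97  0.34  1.52 -0.    1.28 -0.15]
```

{"fn": "send_rows", "kwargs": {"rows": [{"x":-0.1,"y":-0.05,"z":0,"ax":0,"ay":0,"az":0.1,"jaw":-1},{"x":-0.25,"y":-0.14,"z":0,"ax":0,"ay":0,"az":0.25,"jaw":-1},{"x":-0.4,"y":-0.22,"z":0,"ax":0,"ay":0,"az":0.4,"jaw":-1},{"x":-0.55,"y":-0.3,"z":0,"ax":0,"ay":0,"az":0.55,"jaw":-1},{"x":-0.7,"y":-0.38,"z":0,"ax":0,"ay":0,"az":0.65,"jaw":-1},{"x":-0.85,"y":-0.46,"z":0,"ax":0,"ay":0,"az":0.738,"jaw":-1},{"x":-0.95,"y":-0.52,"z":0,"ax":0,"ay":0,"az":0.738,"jaw":-1},{"x":-1,"y":-0.55,"z":0,"ax":0,"ay":0,"az":0.738,"jaw":-1},{"x":-1,"y":-0.55,"z":0,"ax":0,"ay":0,"az":0.738,"jaw":-1},{"x":-1,"y":-0.55,"z":0,"ax":0,"ay":0,"az":0.738,"jaw":-1}]}}

```text
time: 1.35
tool_pos: [361.5, 285.5, 226.7]
tcp_rot: [-3.141, -0.0, 1.915]
contact_force: [-0.5, 0.1, 0.6]
grip_width: 1.1
finger_force: 0.0
```

```bash
python3 st.py
```

```text
t 1.35 fx 316.1519716533058 89.12705642525951 [361.54221701 285.5343398  226.66962558] rot [-3.14143346e+00 -3.44588897e-04  1.91455243e+00] F [0.30889709 0.44248666 0.61580373] 1.103305058819112 [0.5  0.22 1.69 0.   1.23 0.16]
```

{"fn": "send_rows", "kwargs": {"rows": [{"x":-0.1,"y":0.05,"z":0,"ax":0,"ay":0,"az":0,"jaw":-1},{"x":-0.25,"y":0.1,"z":0,"ax":0,"ay":0,"az":0,"jaw":-1},{"x":-0.45,"y":0.2,"z":0,"ax":0,"ay":0,"az":0,"jaw":-1},{"x":-0.65,"y":0.3,"z":0,"ax":0,"ay":0,"az":0,"jaw":-1},{"x":-0.85,"y":0.4,"z":0,"ax":0,"ay":0,"az":0,"jaw":-1},{"x":-1,"y":0.445,"z":0,"ax":0,"ay":0,"az":0,"jaw":-1},{"x":-1,"y":0.445,"z":0,"ax":0,"ay":0,"az":0,"jaw":-1},{"x":-1,"y":0.445,"z":0,"ax":0,"ay":0,"az":0,"jaw":-1},{"x":-1,"y":0.445,"z":0,"ax":0,"ay":0,"az":0,"jaw":-1},{"x":-1,"y":0.445,"z":0,"ax":0,"ay":0,"az":0,"jaw":-1}]}}

```text
time: 2.6
tool_pos: [512.6, 127.4, 226.9]
tcp_rot: [3.141, -0.0, 1.915]
contact_force: [-0.8, -0.3, -0.5]
grip_width: 0.2
finger_force: 0.0
```

{"fn": "send_rows", "kwargs": {"rows": [{"x":-0.1,"y":0,"z":0,"ax":0,"ay":0,"az":0,"jaw":-1},{"x":-0.25,"y":0,"z":0,"ax":0,"ay":0,"az":0,"jaw":-1},{"x":-0.4,"y":0,"z":0,"ax":0,"ay":0,"az":0,"jaw":-1},{"x":-0.55,"y":0,"z":0,"ax":0,"ay":0,"az":0,"jaw":-1},{"x":-0.7,"y":0,"z":0,"ax":0,"ay":0,"az":0,"jaw":-1},{"x":-0.85,"y":0,"z":0,"ax":0,"ay":0,"az":0,"jaw":-1},{"x":-0.95,"y":0,"z":0,"ax":0,"ay":0,"az":0,"jaw":-1},{"x":-1,"y":0,"z":0,"ax":0,"ay":0,"az":0,"jaw":-1},{"x":-1,"y":0,"z":0,"ax":0,"ay":0,"az":0,"jaw":-1},{"x":-1,"y":0,"z":0,"ax":0,"ay":0,"az":0,"jaw":-1}]}}

```text
time: 3.85
tool_pos: [580.2, -60.9, 226.7]
tcp_rot: [3.142, -0.0, 1.915]
contact_force: [0.8, -0.7, -0.8]
grip_width: 0.3
finger_force: 0.0
```

```bash
python3 st.py
```

```text
t 3.85 fx -83.66301429147563 -0.2137181609296514 [580.15122416 -60.93920573 226.74797334] rot [ 3.14157836e+00 -4.53534227e-04  1.91473007e+00] F [-0.927364   -0.53637987 -0.80027333] 0.2945678184893823 [-0.24  0.45  1.36  0.    1.34 -0.58]
```

{"fn": "send_rows", "kwargs": {"rows": [{"x":-0.15,"y":0,"z":0,"ax":0,"ay":0,"az":0,"jaw":-1},{"x":-0.3,"y":0,"z":0.05,"ax":0,"ay":0,"az":0,"jaw":-1},{"x":-0.39,"y":0,"z":0.2,"ax":0,"ay":0,"az":0,"jaw":-1},{"x":-0.39,"y":0,"z":0.4,"ax":0,"ay":0,"az":0,"jaw":-1},{"x":-0.39,"y":0,"z":0.6,"ax":0,"ay":0,"az":0,"jaw":-1},{"x":-0.39,"y":0,"z":0.8,"ax":0,"ay":0,"az":0,"jaw":-1},{"x":-0.39,"y":0,"z":0.95,"ax":0,"ay":0,"az":0,"jaw":-1},{"x":-0.39,"y":0,"z":1,"ax":0,"ay":0,"az":0,"jaw":-1},{"x":-0.39,"y":0,"z":1,"ax":0,"ay":0,"az":0,"jaw":-1},{"x":-0.39,"y":0,"z":1,"ax":0,"ay":0,"az":0,"jaw":-1}]}}

```text
time: 5.1
tool_pos: [607.6, -135.3, 28.3]
tcp_rot: [3.139, 0.002, 1.914]
contact_force: [-0.4, -0.6, -0.4]
grip_width: 0.2
finger_force: 0.0
```

```bash
python3 st.py
```

```text
t 5.1 fx -162.8909211854212 -1.0746454657627194 [ 607.60937834 -135.26183282   28.30112107] rot [3.13944660e+00 1.58390155e-03 1.91430735e+00] F [-0.46424792  0.59801943 -0.37439441] 0.21648028849471604 [-0.34  0.72  1.47  0.    0.95 -0.69]
```

{"fn": "send_rows", "kwargs": {"rows": [{"x":0,"y":0,"z":0.02,"ax":0,"ay":0,"az":0,"jaw":-1},{"x":0.04,"y":0,"z":0.02,"ax":0,"ay":0,"az":0,"jaw":-1},{"x":0.07,"y":0,"z":0.02,"ax":0,"ay":0,"az":0,"jaw":-1},{"x":0.1,"y":0,"z":0.02,"ax":0,"ay":0,"az":0,"jaw":-1},{"x":0.13,"y":0,"z":0.02,"ax":0,"ay":0,"az":0,"jaw":-1},{"x":0.16,"y":0,"z":0.02,"ax":0,"ay":0,"az":0,"jaw":-1},{"x":0.19,"y":0,"z":0.02,"ax":0,"ay":0,"az":0,"jaw":-1},{"x":0.22,"y":0,"z":0.02,"ax":0,"ay":0,"az":0,"jaw":-1},{"x":0.25,"y":0,"z":0.02,"ax":0,"ay":0,"az":0,"jaw":-1},{"x":0.28,"y":0,"z":0.02,"ax":0,"ay":0,"az":0,"jaw":-1}]}}

```text
time: 6.35
tool_pos: [587.8, -82.2, 22.9]
tcp_rot: [3.141, 0.0, 1.914]
contact_force: [1.0, -1.5, 1.1]
grip_width: 0.3
finger_force: 1.1
```

```bash
python3 st.py
python3 - <<'E'
from h import *
p,d=bot.capture("scene");cv2.imwrite("pics/s2.png",cv2.resize(p[110:330,130:350],None,fx=2.7,fy=2.7)[:,:,::-1])
E
```

```text
t 6.35 fx -106.22430399346874 -0.26893208864891394 [587.79144833 -82.16753287  22.86250738] rot [3.14121550e+00 2.52279474e-04 1.91401498e+00] F [-1.76225087 -0.41948954  1.07000635] 0.29184922098698396 [-0.27  0.69  1.56  0.    0.9  -0.61]
```

View pics/s2.png

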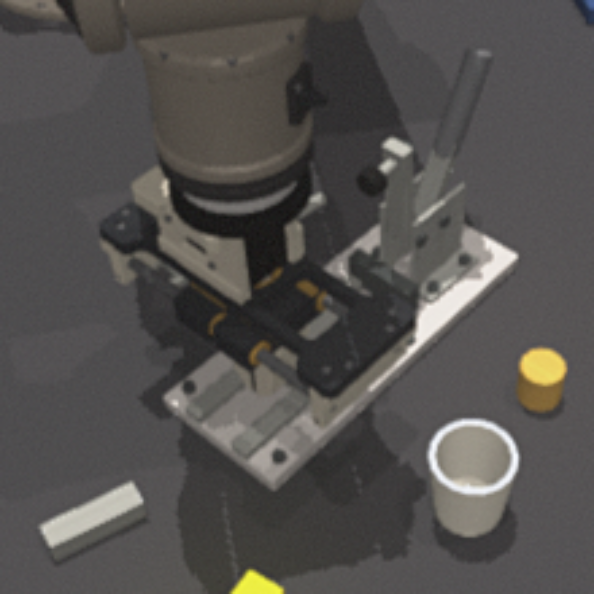

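The fingertips are pushing the bar, which has about 16 mm left to go. The clamp is clear of the gripper. I'll creep the rest of the way.

{"fn": "send_rows", "kwargs": {"rows": [{"x":0.015,"y":0,"z":0,"ax":0,"ay":0,"az":0,"jaw":-1},{"x":0.03,"y":0,"z":0,"ax":0,"ay":0,"az":0,"jaw":-1},{"x":0.04,"y":0,"z":0,"ax":0,"ay":0,"az":0,"jaw":-1},{"x":0.05,"y":0,"z":0,"ax":0,"ay":0,"az":0,"jaw":-1},{"x":0.055,"y":0,"z":0,"ax":0,"ay":0,"az":0,"jaw":-1},{"x":0.06,"y":0,"z":0,"ax":0,"ay":0,"az":0,"jaw":-1},{"x":0.065,"y":0,"z":0,"ax":0,"ay":0,"az":0,"jaw":-1},{"x":0.07,"y":0,"z":0,"ax":0,"ay":0,"az":0,"jaw":-1},{"x":0.075,"y":0,"z":0,"ax":0,"ay":0,"az":0,"jaw":-1},{"x":0.08,"y":0,"z":0,"ax":0,"ay":0,"az":0,"jaw":-1}]}}

```text
time: 7.65
tool_pos: [582.4, -67.3, 22.7]
tcp_rot: [3.141, -0.0, 1.914]
contact_force: [1.3, -3.0, 1.1]
grip_width: 0.6
finger_force: 1.2
```

```bash
python3 st.py
```

```text
t 7.65 fx -90.43449213374289 -0.19738665812521175 [582.41335179 -67.32167881  22.74475721] rot [ 3.14142981e+00 -8.92041909e-07  1.91402378e+00] F [-3.28298135 -0.25597396  1.09803706] 0.576709340180811 [-0.25  0.68  1.58  0.    0.88 -0.59]
```

{"fn": "send_rows", "kwargs": {"rows": [{"x":0.005,"y":0,"z":0,"ax":0,"ay":0,"az":0,"jaw":-1},{"x":0.01,"y":0,"z":0,"ax":0,"ay":0,"az":0,"jaw":-1},{"x":0.015,"y":0,"z":0,"ax":0,"ay":0,"az":0,"jaw":-1},{"x":0.02,"y":0,"z":0,"ax":0,"ay":0,"az":0,"jaw":-1},{"x":0.02,"y":0,"z":0,"ax":0,"ay":0,"az":0,"jaw":-1},{"x":0.02,"y":0,"z":0,"ax":0,"ay":0,"az":0,"jaw":-1},{"x":0.02,"y":0,"z":0,"ax":0,"ay":0,"az":0,"jaw":-1},{"x":0.02,"y":0,"z":0,"ax":0,"ay":0,"az":0,"jaw":-1},{"x":0.02,"y":0,"z":0,"ax":0,"ay":0,"az":0,"jaw":-1},{"x":0.02,"y":0,"z":0,"ax":0,"ay":0,"az":0,"jaw":-1}]}}

```text
time: 8.9
tool_pos: [581.7, -64.9, 22.8]
tcp_rot: [3.141, 0.002, 1.914]
contact_force: [2.0, -6.9, 0.5]
grip_width: 0.4
finger_force: 3.9
```

```bash
python3 st.py
```

```text
t 8.9 fx -87.92837360912556 -0.30341286893726205 [581.67029728 -64.92590287  22.8126352 ] rot [3.14073840e+00 2.17794430e-03 1.91395819e+00] F [-7.11478125  0.45245008  0.50198731] 0.435625176099682 [-0.24  0.67  1.58 -0.    0.88 -0.58]
```

{"fn": "send_rows", "kwargs": {"rows": [{"x":0.005,"y":0,"z":0,"ax":0,"ay":0,"az":0,"jaw":-1},{"x":0.01,"y":0,"z":0,"ax":0,"ay":0,"az":0,"jaw":-1},{"x":0.015,"y":0,"z":0,"ax":0,"ay":0,"az":0,"jaw":-1},{"x":0.02,"y":0,"z":0,"ax":0,"ay":0,"az":0,"jaw":-1},{"x":0.02,"y":0,"z":0,"ax":0,"ay":0,"az":0,"jaw":-1},{"x":0.02,"y":0,"z":0,"ax":0,"ay":0,"az":0,"jaw":-1},{"x":0.02,"y":0,"z":0,"ax":0,"ay":0,"az":0,"jaw":-1},{"x":0.02,"y":0,"z":0,"ax":0,"ay":0,"az":0,"jaw":-1},{"x":0.02,"y":0,"z":0,"ax":0,"ay":0,"az":0,"jaw":-1},{"x":0.02,"y":0,"z":0,"ax":0,"ay":0,"az":0,"jaw":-1}]}}

```text
time: 10.15
tool_pos: [582.3, -64.5, 23.6]
tcp_rot: [3.138, 0.008, 1.914]
contact_force: [5.6, -20.6, -1.2]
grip_width: 0.3
finger_force: 10.3
```

```bash
python3 st.py
```

```text
t 10.15 fx -87.74684347829648 -1.021577834044157 [582.28556733 -64.51340204  23.62283247] rot [3.13800161 0.00826058 1.91417884] F [-21.31641438   1.67833451  -1.2164783 ] 0.33125006860587325 [-0.24  0.67  1.59 -0.01  0.87 -0.58]
```

The bar is home: the force rose to 21 N with no further motion. Now I retreat and lift.

{"fn": "send_rows", "kwargs": {"rows": [{"x":-0.05,"y":0,"z":0,"ax":0,"ay":0,"az":0,"jaw":-1},{"x":-0.12,"y":0,"z":0,"ax":0,"ay":0,"az":0,"jaw":-1},{"x":-0.15,"y":0,"z":0,"ax":0,"ay":0,"az":0,"jaw":-1},{"x":-0.15,"y":0,"z":-0.1,"ax":0,"ay":0,"az":0,"jaw":-1},{"x":-0.15,"y":0,"z":-0.3,"ax":0,"ay":0,"az":0,"jaw":-1},{"x":-0.15,"y":0,"z":-0.55,"ax":0,"ay":0,"az":0,"jaw":-1},{"x":-0.15,"y":0,"z":-0.8,"ax":0,"ay":0,"az":0,"jaw":-1},{"x":-0.15,"y":0,"z":-0.95,"ax":0,"ay":0,"az":0,"jaw":-1},{"x":-0.15,"y":0,"z":-1,"ax":0,"ay":0,"az":0,"jaw":-1},{"x":-0.15,"y":0,"z":-1,"ax":0,"ay":0,"az":0,"jaw":-1}]}}

```text
time: 11.4
tool_pos: [589.6, -87.9, 222.2]
tcp_rot: [-3.141, -0.001, 1.914]
contact_force: [0.1, -0.3, 0.3]
grip_width: 0.4
finger_force: 0.0
```

{"fn": "send_rows", "kwargs": {"rows": [{"x":0.08,"y":0,"z":0,"ax":0,"ay":0,"az":0,"jaw":-1},{"x":0.2,"y":0,"z":0,"ax":0,"ay":0,"az":0,"jaw":-1},{"x":0.35,"y":0,"z":0,"ax":0,"ay":0,"az":0,"jaw":-1},{"x":0.5,"y":0,"z":0,"ax":0,"ay":0,"az":0,"jaw":-1},{"x":0.65,"y":0,"z":0,"ax":0,"ay":0,"az":0,"jaw":-1},{"x":0.78,"y":0,"z":0,"ax":0,"ay":0,"az":0,"jaw":-1},{"x":0.85,"y":0,"z":0,"ax":0,"ay":0,"az":0,"jaw":-1},{"x":0.85,"y":0,"z":0,"ax":0,"ay":0,"az":0,"jaw":-1},{"x":0.85,"y":0,"z":0,"ax":0,"ay":0,"az":0,"jaw":-1},{"x":0.85,"y":0,"z":0,"ax":0,"ay":0,"az":0,"jaw":-1}]}}

```text
time: 12.65
tool_pos: [532.8, 71.2, 222.6]
tcp_rot: [-3.142, 0.0, 1.913]
contact_force: [0.1, -1.1, -0.3]
grip_width: 0.6
finger_force: 0.0
```

```bash
python3 st.py
python3 - <<'E'
from h import *
p,d=bot.capture("scene");cv2.imwrite("pics/s3.png",cv2.resize(p[110:330,130:350],None,fx=2.7,fy=2.7)[:,:,::-1])
F=np.load("fx.npz");X=cloud("scene",d);q=X[...,:2]-F["o"];x=q@F["u"];y=q@F["w"];z=X[...,2]
s=(z>31)&(z<36)&(abs(y)<16)&(x<-4)&(x>-160);print(s.sum(),np.percentile(x[s],[0,2,50,98,100]))
E
```

```text
t 12.65 fx 56.7298059476339 -0.10062274026283481 [532.82522816  71.23646931 222.57734443] rot [-3.14151480e+00  3.62124750e-05  1.91288316e+00] F [-1.05904719  0.29099202 -0.28391354] 0.574951267988409 [-0.01  0.37  1.5  -0.    1.28 -0.35]
428 [-78.52842079 -77.18658646 -42.48624064  -5.9330396   -4.00667291]
```

View pics/s3.png

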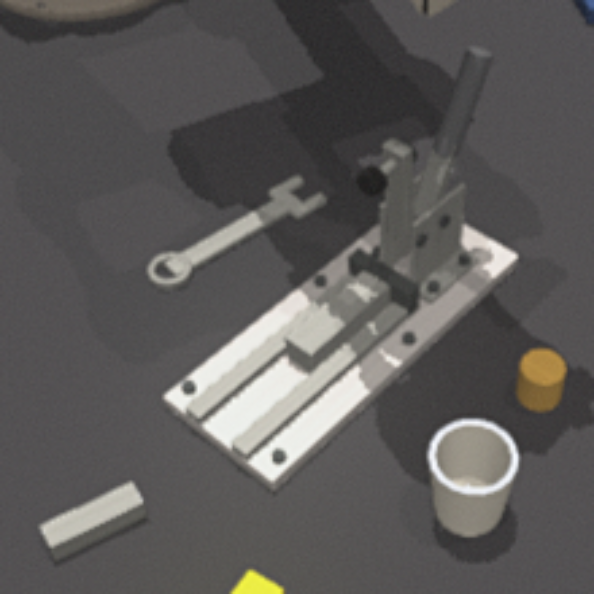

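The bar sits against the stop with its far end at x -78.5 in my frame, so the frame is off by about +1.5 mm. The clamp is still open. I'll descend between the hold-down arm and the handle.

{"fn": "send_rows", "kwargs": {"rows": [{"x":0,"y":0,"z":0.06,"ax":0,"ay":0,"az":0,"jaw":-1},{"x":0,"y":0,"z":0.14,"ax":0,"ay":0,"az":0,"jaw":-1},{"x":0,"y":0,"z":0.22,"ax":0,"ay":0,"az":0,"jaw":-1},{"x":0,"y":0,"z":0.3,"ax":0,"ay":0,"az":0,"jaw":-1},{"x":0,"y":0,"z":0.36,"ax":0,"ay":0,"az":0,"jaw":-1},{"x":0,"y":0,"z":0.41,"ax":0,"ay":0,"az":0,"jaw":-1},{"x":0,"y":0,"z":0.41,"ax":0,"ay":0,"az":0,"jaw":-1},{"x":0,"y":0,"z":0.41,"ax":0,"ay":0,"az":0,"jaw":-1},{"x":0,"y":0,"z":0.41,"ax":0,"ay":0,"az":0,"jaw":-1},{"x":0,"y":0,"z":0.41,"ax":0,"ay":0,"az":0,"jaw":-1}]}}

```text
time: 13.95
tool_pos: [532.8, 72.0, 141.1]
tcp_rot: [3.141, 0.0, 1.914]
contact_force: [0.1, 1.0, 0.3]
grip_width: 0.6
finger_force: 0.0
```

```bash
python3 st.py
```

```text
t 13.95 fx 57.479360504049865 -0.31252955664361703 [532.77268561  72.01362816 141.11309687] rot [3.14079117e+00 2.01560258e-04 1.91401131e+00] F [ 0.88594679 -0.37303871  0.3373249 ] 0.6067298431296807 [-0.01  0.45  1.61  0.    1.08 -0.35]
```

{"fn": "send_rows", "kwargs": {"rows": [{"x":0.03,"y":0,"z":0,"ax":0,"ay":0,"az":0,"jaw":-1},{"x":0.06,"y":0,"z":0,"ax":0,"ay":0,"az":0,"jaw":-1},{"x":0.09,"y":0,"z":0.01,"ax":0,"ay":0,"az":0,"jaw":-1},{"x":0.12,"y":0,"z":0.022,"ax":0,"ay":0,"az":0,"jaw":-1},{"x":0.157,"y":0,"z":0.04,"ax":0,"ay":0,"az":0,"jaw":-1},{"x":0.19,"y":0,"z":0.065,"ax":0,"ay":0,"az":0,"jaw":-1},{"x":0.215,"y":0,"z":0.088,"ax":0,"ay":0,"az":0,"jaw":-1},{"x":0.24,"y":0,"z":0.113,"ax":0,"ay":0,"az":0,"jaw":-1},{"x":0.264,"y":0,"z":0.143,"ax":0,"ay":0,"az":0,"jaw":-1},{"x":0.264,"y":0,"z":0.143,"ax":0,"ay":0,"az":0,"jaw":-1}]}}

```text
time: 15.2
tool_pos: [514.9, 122.1, 112.1]
tcp_rot: [3.141, -0.0, 1.914]
contact_force: [1.8, -1.7, 2.9]
grip_width: 0.6
finger_force: 1.7
```

```bash
python3 st.py
python3 - <<'E'
from h import *
p,d=bot.capture("scene");cv2.imwrite("pics/s4.png",cv2.resize(p[90:310,150:370],None,fx=2.7,fy=2.7)[:,:,::-1])
E
```

```text
t 15.2 fx 110.64078818703327 -0.3001337725052814 [514.88078517 122.07376961 112.08129244] rot [ 3.14114505e+00 -4.91624875e-05  1.91433342e+00] F [-2.23768767 -1.13305776  2.91882758] 0.6326268084142415 [ 0.09  0.47  1.67  0.    1.   -0.26]
```

View pics/s4.png

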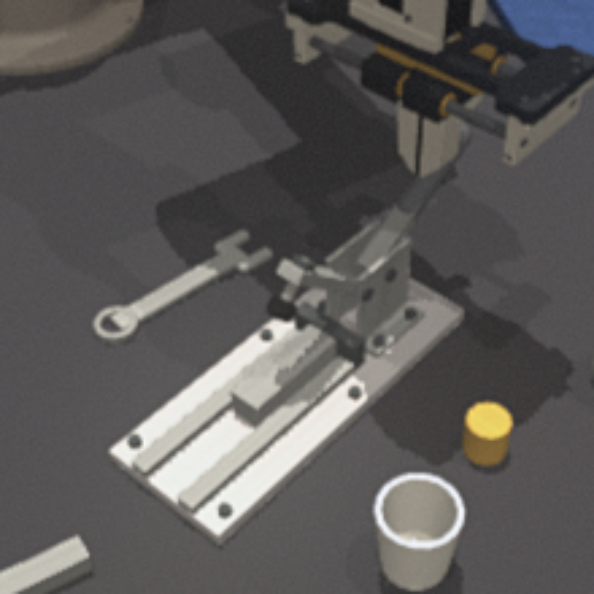

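The handle follows the fingertips, and the arm and foot are swinging down over the stop. I'll carry on past the dead point.

{"fn": "send_rows", "kwargs": {"rows": [{"x":0.02,"y":0,"z":0.03,"ax":0,"ay":0,"az":0,"jaw":-1},{"x":0.038,"y":0,"z":0.064,"ax":0,"ay":0,"az":0,"jaw":-1},{"x":0.05,"y":0,"z":0.09,"ax":0,"ay":0,"az":0,"jaw":-1},{"x":0.058,"y":0,"z":0.115,"ax":0,"ay":0,"az":0,"jaw":-1},{"x":0.064,"y":0,"z":0.134,"ax":0,"ay":0,"az":0,"jaw":-1},{"x":0.07,"y":0,"z":0.16,"ax":0,"ay":0,"az":0,"jaw":-1},{"x":0.075,"y":0,"z":0.185,"ax":0,"ay":0,"az":0,"jaw":-1},{"x":0.078,"y":0,"z":0.203,"ax":0,"ay":0,"az":0,"jaw":-1},{"x":0.078,"y":0,"z":0.203,"ax":0,"ay":0,"az":0,"jaw":-1},{"x":0.078,"y":0,"z":0.203,"ax":0,"ay":0,"az":0,"jaw":-1}]}}

```text
time: 16.5
tool_pos: [509.5, 136.4, 71.6]
tcp_rot: [3.142, -0.0, 1.914]
contact_force: [-0.8, -1.0, 1.1]
grip_width: 0.6
finger_force: 0.7
```

```bash
python3 st.py
```

```text
t 16.5 fx 125.8957721102391 -0.08010973635317108 [509.54274335 136.36601508  71.55538645] rot [ 3.14154659e+00 -4.59058141e-05  1.91391682e+00] F [-0.65202957  1.04525915  1.05605934] 0.5618670105199333 [ 0.12  0.52  1.72  0.    0.9  -0.23]
```

{"fn": "send_rows", "kwargs": {"rows": [{"x":0,"y":0,"z":-0.05,"ax":0,"ay":0,"az":0,"jaw":-1},{"x":0,"y":0,"z":-0.15,"ax":0,"ay":0,"az":0,"jaw":-1},{"x":0,"y":0,"z":-0.3,"ax":0,"ay":0,"az":0,"jaw":-1},{"x":0.1,"y":0,"z":-0.45,"ax":0,"ay":0,"az":0,"jaw":-1},{"x":0.2,"y":0,"z":-0.6,"ax":0,"ay":0,"az":0,"jaw":-1},{"x":0.35,"y":0,"z":-0.75,"ax":0,"ay":0,"az":0,"jaw":-1},{"x":0.5,"y":0,"z":-0.8,"ax":0,"ay":0,"az":0,"jaw":-1},{"x":0.5,"y":0,"z":-0.8,"ax":0,"ay":0,"az":0,"jaw":-1},{"x":0.5,"y":0,"z":-0.8,"ax":0,"ay":0,"az":0,"jaw":-1},{"x":0.5,"y":0,"z":-0.8,"ax":0,"ay":0,"az":0,"jaw":-1}]}}

```text
time: 17.75
tool_pos: [476.0, 229.6, 231.0]
tcp_rot: [-3.14, 0.0, 1.913]
contact_force: [-0.7, -1.4, 0.3]
grip_width: 0.2
finger_force: 0.0
```

```bash
python3 st.py
python3 - <<'E'
from h import *
p,d=bot.capture("scene");cv2.imwrite("pics/s5.png",cv2.resize(p[90:310,150:370],None,fx=2.7,fy=2.7)[:,:,::-1])
F=np.load("fx.npz");X=cloud("scene",d);q=X[...,:2]-F["o"];x=q@F["u"];y=q@F["w"];z=X[...,2]
for a in(105,125,145):
    s=(abs(x-a)<5)&(abs(y)<8)&(z>40);print(a,s.sum(),np.percentile(z[s],90) if s.any() else 0)
s=(z>31)&(z<36)&(abs(y)<16)&(x<-50)&(x>-160);print(s.sum(),np.percentile(x[s],[0,2]))
E
```

```text
t 17.75 fx 225.0071826136218 0.13636059500245007 [476.00391612 229.63051378 230.98336607] rot [-3.14046366e+00  1.52770071e-04  1.91291316e+00] F [-1.09664814  1.12993126  0.25928282] 0.2208443420129799 [ 0.3   0.35  1.51 -0.    1.29 -0.04]
105 25 71.74334936205116
125 26 70.76822991944601
145 24 71.27193755996336
169 [-77.83692868 -77.35560985]
```

View pics/s5.png

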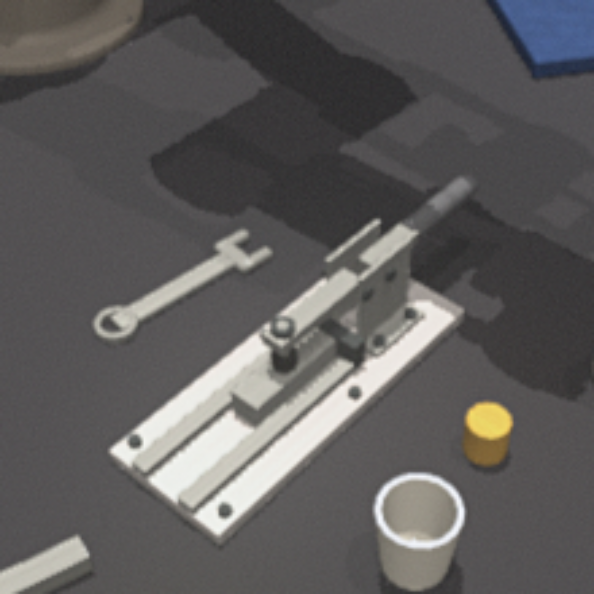

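The handle is locked level with its grip top at z 71, the foot is on the bar, and the bar is home. The robot is clear, so I'm handing in.

```bash
python3 -c "
from plant import bot
print(bot.close_job())"
```

```text
the job is handed in; nothing more can be done
None
```

The bar is home against the stop, the clamp handle is snapped into lock with the foot on the bar, the robot is clear, and the job was handed in at about 18 s; the hand-in call returned no verdict.

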